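Latch the tray of the specimen chamber

TASK

Close the little white specimen chamber: push its blue tray fully home, then hook the latch's wire loop over the steel keeper on the tray, and then press the red-ended lever down flat until it snaps past centre and draws the keeper tight. Leave the bottles and the case standing beside it as they are.

Things in the scene. Friction and masses are not known exactly. Their poses are not given: they have to be found in the camera images.
- chamber: White specimen chamber, a low box fixed to the bench, 141 (x) by 90 (y) by 50 mm high; a blue tray slides out of its front, a draw latch is on its flat top. Origin: at bench level on its middle line, 46 mm behind the front opening, 95 mm ahead of the back. x points from front to back, z up, y to the left for someone who faces its front. Other entries use this frame, in mm.
- tray (a joint): How far the tray stands out of its home position (m), along the chamber's -x: 0 = home against a hard stop, 0.012 to 0.030 at the start, 0.036 the outer stop. It slides with about 1.5 N of friction and stays where it is left.
- tray_front (a point): Middle of the front face of the tray's blue block (90 wide, 33 deep, z = 8 to 55 mm), 32 mm above the bench; it lies at x = -85 when the tray is home. Push here.
- keeper_seat (a point): Seat of the cross-bar in the steel keeper on the blue block: x=-60, y=0, z=62 with the tray home; moves with the keeper. Keeper (18 mm wide): a post whose front face is 3 mm behind (+x) this point and 18 mm deep, and on it a lip to 4.5 mm ahead (-x) of the point, 6 to 11 mm above it. Block top 7 mm below it. The bar passes over the lip to its front, down, then back (+x) under the lip to the post.
- keeper (a joint): How far the sprung keeper is drawn back (+x) on the tray (m): 0 at rest, up to 0.009; spring of 3 N per mm with 3 N preload. About 0.0045 when the latch is closed.
- lever (a joint): Angle of the latch's lever (rad): 0 = flat, handle pointing to the chamber's +x; it grows as the handle rises, pi/2 = upright; limit 2.6. Starts at 0.95 to 1.45. It stays at any angle where it is left (friction 0.05 N m), unless the hooked loop pulls on it: the latch passes centre at about 0.4 rad, and below that it holds itself flat.
- lever_pivot (a point): The lever's pivot, a horizontal pin along y: chamber frame x = 10, y = 0, z = 62. The handle is a flat plate 34 mm wide, from 10 to 78 mm from the pivot and 4 to 9 mm above the pivot's level when flat, its outer half red plastic.
- lever_pad (a point): Point to press: on the lever's red outer face (its top when flat, the front -x side when upright), 60 mm along the handle from the pivot and 10.5 mm off the line through it. Pressing takes under 6 N.
- loop (a joint): Angle of the wire loop on the lever (rad). The loop's elevation above level, looking from its pin towards the front (-x), is this value minus the lever's; so pushing the lever turns the loop with it unless the cross-bar is held. Starts at 1.95 to 2.1, that is raised 0.5 to 1.15 rad. It stays where it is left (friction 0.03 N m).
- loop_pin (a point): The loop's pin on the lever, about which the loop swings (axis along y): with the lever flat it lies 16 mm behind (+x) and 7 mm below the pivot, and it turns with the lever about the pivot.
- loop_bar (a point): Middle of the loop's far cross-bar: a round steel bar of 6 mm diameter along y between two side wires 28 mm apart; 81.5 mm from the loop's pin. This is what hooks behind the keeper.
- loop_barrel (a point): Centre of the yellow finger barrel on the loop, a cylinder along y of 14 mm diameter and 36 mm length, 32 mm from the cross-bar on two wire uprights (square to the loop, above the cross-bar when the loop lies level). Grip it over its two ends from above; it may turn between the fingers. Moving it moves loop and lever together.
- oil_bottle: Bystander: bottle with a white cap and a brown label, 58 mm diameter, 103 mm high, standing on the bench close beside the chamber. Origin under its middle. Leave it standing where it is.
- media_bottle: Bystander: clear bottle of pink medium with a blue cap, 52 mm diameter, 82 mm high, standing close beside the chamber. Origin under its middle. Leave it standing where it is.
- objective_case: Bystander: black round screw-top case, 43 mm diameter, 66 mm high, standing close beside the chamber. Origin under its middle. Leave it standing where it is.

How it is judged:
On the way, in this order (a step that is already met when the one before it is completed fails the run):
1. the tray is pushed home, to within 3 mm (value of joint tray below 0.003 m), for 0.2 s.
2. the loop's cross-bar is down behind the keeper, under its lip, before the lever is flat (x of loop_bar in the frame of keeper_seat between -0.012 and 0.003 m and z of loop_bar in the frame of keeper_seat below 0.005 m and value of joint lever above 0.5 rad), for 0.2 s.
At the end, for the whole second after the job is handed in: the lever lies flat (within 0.1 rad) and at rest, the loop's cross-bar sits under the keeper's lip (within 6 mm of its seat), the keeper is drawn back by at least 2.5 mm and the tray is home (within 3 mm) (value of joint lever below 0.1 rad and value of joint tray below 0.003 m and value of joint keeper above 0.0025 m and distance between loop_bar and keeper_seat below 0.006 m and velocity of joint lever below 0.05 rad/s); the robot touches nothing.
It fails at once if the bottle with the white cap is shifted more than 15 mm or tipped (distance of oil_bottle from where it was at the start of the episode above 0.015 m or angle between oil_bottle's own z axis and vertical above 0.3 rad).
It fails at once if the bottle with the blue cap is shifted more than 15 mm or tipped (distance of media_bottle from where it was at the start of the episode above 0.015 m or angle between media_bottle's own z axis and vertical above 0.3 rad).
It fails at once if the black case is shifted more than 15 mm or tipped (distance of objective_case from where it was at the start of the episode above 0.015 m or angle between objective_case's own z axis and vertical above 0.3 rad).
It also fails if it takes over 56 s, if anything falls off the work surface, if the arm or the gripper's body presses on something with over 40 N, if the wrist force passes 120 N, or if a joint passes its speed limit or range.

ROBOT

A 7-joint arm with a two-finger parallel gripper is mounted at the origin on a cart in front of the work surface, level with it; the furniture and walls round the work are solid. World frame = base frame: x ahead of the robot, y to its left, z up, the work surface at z = 0. Lengths are in m, angles in rad, forces in N, time in s.
With the tool pointing down it reaches from about 0.4 to 0.75 m from the base axis. Payload 19.5 kg.
Tool frame: the origin (TCP) lies midway between the tips of the shut fingers; the grasp point (between the pads) lies 19 mm behind it; z points along the fingers, y is the line along which they close (so a half turn about z gives the same grasp; the last joint's range is limited). The gripper opens to 85 mm and grips with 20 to 120 N. Pads are 22 mm wide; open, the fingers measure 114 mm over their backs; the gripper's body (76 mm by 85 mm) begins 54 mm behind the grasp point. The pads swing forward as they close: fully open they stand 13 mm farther back than shut.
Start: joints at [-1.145, 0.707, -0.028, 1.485, 0.022, 0.951, -0.075], TCP at [0.259, 0.513, 0.231] pointing down, gripper open.
Joint ranges: [-2.71, 2.71], [-0.32, 2.16], [-1.57, 1.52], [0, 2.45], [-1.46, 4.6], [0, 2.02], [-2.83, 2.83]. Speed limits (rad/s): [1.89, 1.89, 2.57, 2.57, 3.01, 3.01, 3.01].

INTERFACE

Orientations are given as a unit quaternion [x, y, z, w].
In Python, from plant import env gives the robot as it stands.
- The arm moves only by the tool arm_command, never from a script. Its argument "moves" is a list that holds one entry, the list of rows, each a list of 7 numbers: the shift along the tool's x, y, z as a fraction of full scale, then the turn, a rotation vector about the tool's x, y, z as a fraction of full scale, then the opening, from -1 (shut) to 1 (fully open). A call has 1 to 5 rows; each row shifts and turns the commanded pose from where the row before left it, along the tool's axes as they then stand; what a row does not reach is not made up. Full scale, the value 1, is 0.025 m for a shift and 30 degrees for a turn. A row lasts 1/10 s, in which the tool goes at most 50 mm and 8.59 degrees, less where a joint would pass 70% of its speed; a pose out of reach is approached as far as the arm can. A call with a number of a shift or a turn outside -1 to 1 is refused whole. A call with a gripper value outside its range is refused whole. The fingers move at their own pace and stop on an object; the grip force is fixed at half the most. Time passes only in rows, so rows that do not move let the fingers close. It gives the time, the measured TCP pose, the force, the opening and the grip force at its end, in the units of the state.
- env.observe(): the state, without advancing time (a new reading comes with each control period).
- env.capture(name): name is "scene" or "top" or "wrist"; returns a dict with "image" (384x512x3 uint8, red, green, blue), "mtx" (3x3 intrinsics, pixels), "rvec" (rotation vector, rad) and "tvec" (3), from world to camera coordinates, as OpenCV has them; the wrist camera has in their place "mount" (4x4, takes a point from camera to tool coordinates, whose origin is the TCP and whose axes are the flange's). Camera axes: x right, y down, z forward; pixel columns grow to the right and rows downward; lengths in m; the calibration is good to about 2 mm. A picture is of the moment at which its call begins: read the wrist's pose just before it. There is no depth.
- env.hand_in(): hands the job in; it is judged then, once.
The state is a dict: "clock": time; "joints": joint angles; "joint_velocities": joint speeds; "joint_torque": joint torques, N m; "ee_pos": TCP position; "tool_rot": TCP orientation; "force": force on the tool from outside, world axes, zero at the start; "ft_torque": the same for the moment, N m; "grip_width": opening from 0.0 (shut) to 1.0 (fully open); "grasp_force": force on a finger pad.
Only numpy, scipy, OpenCV 4.12 (cv2) and the standard library are available. Lean on these libraries where they do the work, as an engineer would, in place of code of your own. Each camera call takes 0.05 s, during which the arm holds its last target. There are 200 camera calls.

## Working session

There is one attempt and no reset: what is moved stays moved. The work goes in short steps, Python scripts to look and compute and a tool call to move; the robot and the scene stay as the last step left them, time stands still between calls to the robot, and variables do not carry over. Pictures are saved under pics/ and viewed, at most 10 in all, crops included, and the job is handed in when it is done.

Besides the shell and the picture viewer there is one more tool, called as a command line: name --argument value ..., lists and objects as JSON in quotes. arm_command: Moves the arm, as the interface text tells. Shift numbers are shares of 0.025 m and turn numbers shares of 30 degrees, none past 1 either way. Its arguments: {"type":"object","properties":{"moves":{"type":"array","items":{"type":"array","items":{"type":"array","items":{"type":"number"}}}}},"required":["moves"]}

```bash
mkdir -p pics; ls; python3 - <<'E'
from plant import env
import cv2,numpy as np
s=env.observe();print(s['clock'],s['ee_pos'],s['tool_rot'])
ims=[]
for n in ("scene","top"):
    c=env.capture(n);cv2.imwrite(f"pics/{n}0.png",c["image"][:,:,::-1]);np.savez(f"{n}0.npz",**c)
    print(n,c["mtx"].tolist(),c["rvec"],c["tvec"])
E
```

```text
pics
0.0 [0.25919431 0.51296099 0.23085398] [ 2.31801177e-01  9.72763033e-01 -5.33564291e-04 -1.02280726e-04]
scene [[479.52362775668314, 0.0, 254.75414379651065], [0.0, 479.52362775668314, 192.90070917148233], [0.0, 0.0, 1.0]] [ 1.90111619 -0.53644845  0.33942029] [-0.28934242  0.29801286  0.41714451]
top [[359.72405582680045, 0.0, 254.1037140737703], [0.0, 359.72405582680045, 195.05672824303664], [0.0, 0.0, 1.0]] [ 2.12221378 -2.16714146  0.09298167] [0.32632302 0.53176309 0.87755714]
```

View pics/scene0.png

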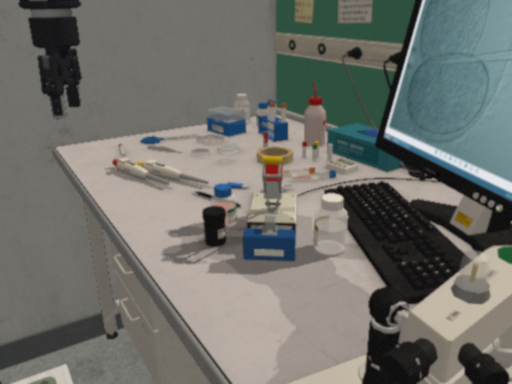

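View pics/top0.png

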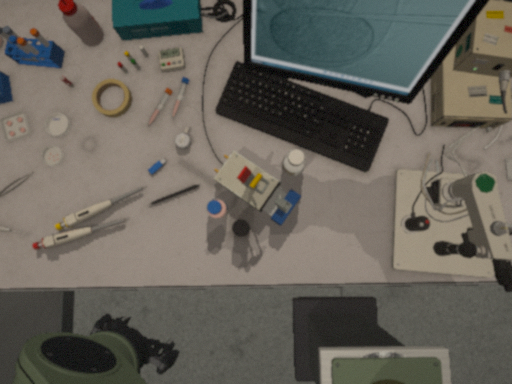

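The scene view shows the blue tray front around (270,243), with the case to its left and the white-cap bottle to its right. In the top view the tray is at (285,207), the barrel at (257,181), the red lever at (244,174), and the bottles at (293,160) and (216,208), with the case at (241,228).

```bash
cat > h.py <<'E'
import numpy as np,cv2
from scipy.spatial.transform import Rotation as R
def load(n): return dict(np.load(n))
def ray(c,uv):
    Rm=cv2.Rodrigues(c["rvec"])[0]; o=-Rm.T@c["tvec"].ravel()
    d=Rm.T@np.linalg.inv(c["mtx"])@np.array([uv[0],uv[1],1.]); return o,d/np.linalg.norm(d)
def onz(c,uv,z):
    o,d=ray(c,uv); return o+d*(z-o[2])/d[2]
def tri(c1,p1,c2,p2):
    o1,d1=ray(c1,p1);o2,d2=ray(c2,p2)
    t=np.linalg.lstsq(np.c_[d1,-d2],o2-o1,rcond=None)[0]
    a,b=o1+d1*t[0],o2+d2*t[1]; return (a+b)/2,np.linalg.norm(a-b)
def proj(c,P): return cv2.projectPoints(np.float64(P).reshape(-1,1,3),c["rvec"],c["tvec"],c["mtx"],None)[0][:,0]
E
python3 - <<'E'
from h import *
s,t=load("scene0.npz"),load("top0.npz")
a=cv2.resize(s["image"][140:270,180:360],None,fx=4.4,fy=4.4,interpolation=cv2.INTER_CUBIC)[:600,:800]
b=cv2.resize(t["image"][140:240,190:320],None,fx=6,fy=6,interpolation=cv2.INTER_CUBIC)
cv2.imwrite("pics/s1.png",a[:,:,::-1]);cv2.imwrite("pics/t1.png",b[:,:,::-1])
for n,c,(x0,y0,x1,y1) in (("s",s,(180,140,360,270)),("t",t,(190,140,320,240))):
    hsv=cv2.cvtColor(c["image"],cv2.COLOR_RGB2HSV)
    for k,lo,hi in (("blue",(95,120,60),(125,255,255)),("yel",(18,120,100),(35,255,255)),("red",(0,150,100),(8,255,255))):
        m=np.zeros(hsv.shape[:2],np.uint8);m[y0:y1,x0:x1]=cv2.inRange(hsv,lo,hi)[y0:y1,x0:x1]
        for q in cv2.findContours(m,0,2)[0]:
            if cv2.contourArea(q)>15:
                r=cv2.minAreaRect(q);print(n,k,cv2.contourArea(q),np.round(r[0],1),np.round(r[1],1),round(r[2]),np.round(cv2.boxPoints(r)).tolist())
print(ray(s,(256,192)),ray(t,(256,192)))
E
```

```text
s blue 1333.5 [268.6 243.7] [51.4 30.6] 1 [[243.0, 258.0], [243.0, 228.0], [295.0, 229.0], [294.0, 260.0]]
s blue 194.0 [227.6 189.3] [12.4 26. ] 82 [[214.0, 185.0], [240.0, 181.0], [241.0, 194.0], [216.0, 197.0]]
s yel 162.5 [272. 159.] [ 8. 22.] 90 [[261.0, 155.0], [283.0, 155.0], [283.0, 163.0], [261.0, 163.0]]
s red 21.5 [271.5 179. ] [ 2. 11.] 90 [[266.0, 178.0], [277.0, 178.0], [277.0, 180.0], [266.0, 180.0]]
s red 86.0 [271.5 169. ] [ 8. 11.] 90 [[266.0, 165.0], [277.0, 165.0], [277.0, 173.0], [266.0, 173.0]]
t blue 101.5 [279.1 216.4] [11.1 11.6] 34 [[271.0, 218.0], [278.0, 208.0], [287.0, 215.0], [280.0, 224.0]]
t blue 102.5 [214.  206.5] [11. 12.] 90 [[208.0, 201.0], [220.0, 201.0], [220.0, 212.0], [208.0, 212.0]]
t blue 100.5 [292.  197.3] [11.2 11.2] 37 [[284.0, 198.0], [291.0, 189.0], [300.0, 196.0], [293.0, 205.0]]
t yel 84.0 [255.4 180. ] [ 6.3 16.4] 38 [[248.0, 185.0], [258.0, 172.0], [263.0, 176.0], [253.0, 188.0]]
t red 29.0 [242.4 172.6] [ 3.4 13.3] 35 [[237.0, 177.0], [245.0, 166.0], [248.0, 168.0], [240.0, 179.0]]
(array([ 0.11329129, -0.38613105,  0.42966049]), array([ 0.47360478,  0.79567257, -0.377629  ])) (array([0.42966166, 0.28673521, 0.94474283]), array([ 0.12730764,  0.02556438, -0.99153378]))
```

View pics/s1.png

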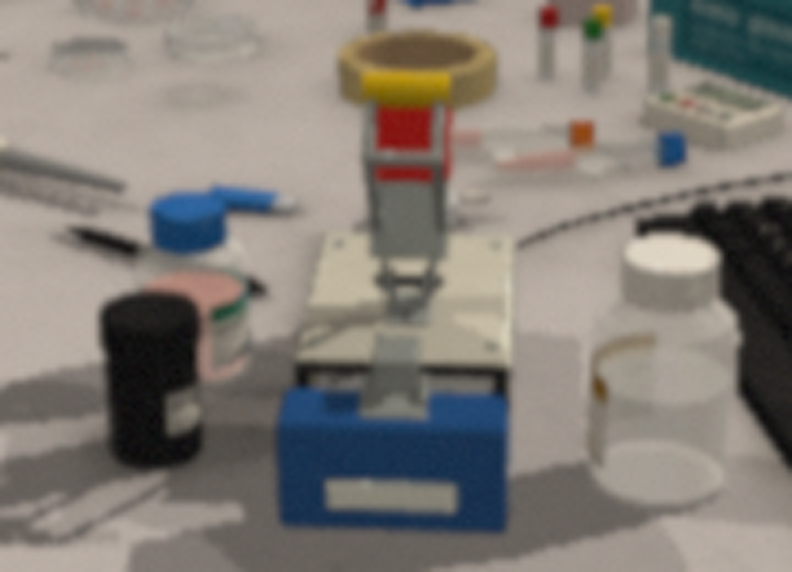

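View pics/t1.png

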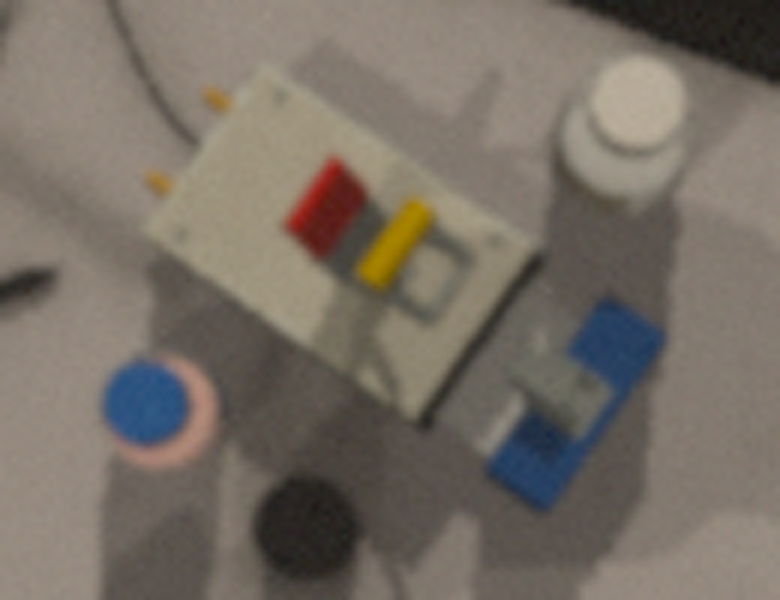

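The crops show the following (the top crop is 6x from (190,140)):
- **Chamber top corners:** (265,65), (148,232), (540,255) and (422,420).
- **Tray block corners:** (665,335), (545,510), (612,297) and (490,465).
- **Cross-bar:** about (450,290) in the top crop and (405,158) in the scene crop.

```bash
python3 - <<'E'
from h import *
s,t=load("scene0.npz"),load("top0.npz")
T=lambda x,y:(190+(x-2.5)/6,140+(y-2.5)/6)
S=lambda x,y:(180+(x-1.7)/4.4,140+(y-1.7)/4.4)
C=[onz(t,T(*p),.05) for p in ((265,65),(148,232),(540,255),(422,420))] # BL?,..
B=[onz(t,T(*p),.055) for p in ((665,335),(545,510),(612,297),(490,465))]
C=np.array(C);B=np.array(B)
print(C.round(4),B.round(4),sep="\n")
print("L",np.linalg.norm(C[0]-C[2]),np.linalg.norm(C[1]-C[3]),"W",np.linalg.norm(C[0]-C[1]),np.linalg.norm(C[2]-C[3]),"blk",np.linalg.norm(B[0]-B[1]))
bk=(C[0]+C[1])/2;fr=(C[2]+C[3])/2
d=(bk-fr)[:2]; d/=np.linalg.norm(d); w=(C[0]-C[1]+C[2]-C[3])[:2];w/=np.linalg.norm(w); w2=(B[0]-B[1])[:2];w2/=np.linalg.norm(w2)
print("ang x",np.degrees(np.arctan2(d[1],d[0])),"from w",np.degrees(np.arctan2(w[1],w[0]))+90,np.degrees(np.arctan2(w2[1],w2[0]))+90)
mid=((bk+fr)/2)[:2]
yaw=np.arctan2(d[1],d[0])
O=mid-d*0.0245; 
print("O",O,"yaw",yaw)
def ch(P): 
    v=P[:2]-O; return np.array([v@d, v@[-d[1],d[0]],P[2]])*1000
print("front of tray",ch((B[0]+B[1])/2))
# scene checks: tray bottom/top front corners
for p in ((280,400),(505,403)): print("scene block top front",ch(onz(s,S(*p),.055)))
for n,ps,pt in (("barrel",(272,159),(255.5,180)),("bar",S(405,158),T(451,290)),):
    P,e=tri(s,ps,t,pt);print(n,P,e,ch(P))
for n,p,z in (("oilcap",(638,103),.103),("blue cap",(147,403),.082),("case",(307,527),.066)): print(n,onz(t,T(*p),z),ch(onz(t,T(*p),z)))
np.savez("ch.npz",O=O,yaw=yaw)
E
```

```text
[[0.6527 0.3644 0.05  ]
 [0.5821 0.4148 0.05  ]
 [0.5683 0.2501 0.05  ]
 [0.5001 0.3009 0.05  ]]
[[0.5328 0.1996 0.055 ]
 [0.4616 0.2511 0.055 ]
 [0.5492 0.221  0.055 ]
 [0.4806 0.2732 0.055 ]]
L 0.14213722526230943 0.14026097377980581 W 0.08672387256336313 0.08499577809352647 blk 0.08784027955459744
ang x 53.90865777192221 from w 53.91264416774889 54.09520234635813
O [0.56135409 0.31274546] yaw 0.9408835734508728
front of tray [-108.38103809    0.36055564   55.        ]
scene block top front [-90.98127358  42.34578385  55.        ]
scene block top front [-88.23927418 -45.81613668  55.        ]
barrel [0.55880055 0.30691368 0.15749017] 0.0028134560060105313 [ -6.21675762  -1.37189188 157.49016765]
bar [0.54424957 0.28656909 0.13489021] 0.003934932561720573 [-31.22839651  -1.59802572 134.89021172]
oilcap [0.62004227 0.21182034 0.103     ] [ -46.98375386 -106.87707342  103.        ]
blue cap [0.50686429 0.41098234 0.082     ] [ 47.2846175  101.90087924  82.        ]
case [0.45630892 0.34828648 0.066     ] [-33.15945083 105.82108419  66.        ]
```

```bash
cat >> h.py <<'E'
K=np.load("ch.npz") if __import__("os").path.exists("ch.npz") else None
def ch2w(p):
    c,s=np.cos(K["yaw"]),np.sin(K["yaw"]); x,y,z=np.array(p)/1000
    return np.array([K["O"][0]+c*x-s*y,K["O"][1]+s*x+c*y,z])
def w2ch(P):
    c,s=np.cos(K["yaw"]),np.sin(K["yaw"]); v=np.array(P)[:2]-K["O"]
    return np.array([c*v[0]+s*v[1],-s*v[0]+c*v[1],P[2]])*1000
RT=lambda: R.from_matrix(np.c_[[-np.cos(K["yaw"]),-np.sin(K["yaw"]),0],[-np.sin(K["yaw"]),np.cos(K["yaw"]),0],[0,0,-1.]]) # tool x=-chamber x, y=+y
RF=lambda: R.from_matrix(np.c_[[np.cos(K["yaw"]),np.sin(K["yaw"]),0],[np.sin(K["yaw"]),-np.cos(K["yaw"]),0],[0,0,-1.]]) # tool x=chamber x, y=-y
def plan(pos,rot,way,n,g,Rt):
    """pos/rot of tool now -> list of n rows to chamber point way (mm) and orientation Rt"""
    r=R.from_quat(rot); dv=(r.inv()*Rt).as_rotvec(); P=ch2w(way); p=np.array(pos)
    out=[]
    for i in range(n):
        sh=r.inv().apply((P-pos)/n)/.025
        out.append([*np.round(sh,2),*np.round(dv/n/np.radians(30),3),g]); r=r*R.from_rotvec(dv/n)
    return out
E
python3 - <<'E'
from h import *
from plant import env
s=env.observe()
for Rt in (RT(),RF()): print(np.degrees((R.from_quat(s["tool_rot"]).inv()*Rt).as_rotvec()))
print(w2ch(s["ee_pos"]))
for r in plan(s["ee_pos"],s["tool_rot"],(-145,0,200),20,-1,RF()): print(r)
E
```

```text
[-4.49434824e-02 -4.10934019e-02 -8.07117954e+01]
[-4.29555175e-02  4.69800614e-02  9.92881890e+01]
[-16.17514686 362.1959446  230.88643828]
[np.float64(-0.67), np.float64(-0.37), np.float64(0.06), np.float64(-0.0), np.float64(0.0), np.float64(0.165), -1]
[np.float64(-0.7), np.float64(-0.31), np.float64(0.06), np.float64(-0.0), np.float64(0.0), np.float64(0.165), -1]
[np.float64(-0.73), np.float64(-0.25), np.float64(0.06), np.float64(-0.0), np.float64(0.0), np.float64(0.165), -1]
[np.float64(-0.75), np.float64(-0.19), np.float64(0.06), np.float64(-0.0), np.float64(0.0), np.float64(0.165), -1]
[np.float64(-0.76), np.float64(-0.12), np.float64(0.06), np.float64(-0.0), np.float64(0.0), np.float64(0.165), -1]
[np.float64(-0.77), np.float64(-0.05), np.float64(0.06), np.float64(-0.0), np.float64(0.0), np.float64(0.165), -1]
[np.float64(-0.77), np.float64(0.01), np.float64(0.06), np.float64(-0.0), np.float64(0.0), np.float64(0.165), -1]
[np.float64(-0.76), np.float64(0.08), np.float64(0.06), np.float64(-0.0), np.float64(0.0), np.float64(0.165), -1]
[np.float64(-0.76), np.float64(0.14), np.f
[... 623 characters left out ...]
loat64(0.165), -1]
[np.float64(-0.58), np.float64(0.5), np.float64(0.06), np.float64(-0.0), np.float64(0.0), np.float64(0.165), -1]
[np.float64(-0.54), np.float64(0.55), np.float64(0.06), np.float64(-0.0), np.float64(0.0), np.float64(0.165), -1]
[np.float64(-0.49), np.float64(0.59), np.float64(0.06), np.float64(-0.0), np.float64(0.0), np.float64(0.165), -1]
[np.float64(-0.44), np.float64(0.63), np.float64(0.06), np.float64(-0.0), np.float64(0.0), np.float64(0.165), -1]
[np.float64(-0.38), np.float64(0.67), np.float64(0.06), np.float64(-0.0), np.float64(0.0), np.float64(0.165), -1]
[np.float64(-0.32), np.float64(0.7), np.float64(0.06), np.float64(-0.0), np.float64(0.0), np.float64(0.165), -1]
```

arm_command --moves '[[[-0.67, -0.37, 0, 0, 0, 0.165, -1], [-0.7, -0.31, 0, 0, 0, 0.165, -1], [-0.73, -0.25, 0, 0, 0, 0.165, -1], [-0.75, -0.19, 0, 0, 0, 0.165, -1], [-0.76, -0.12, 0, 0, 0, 0.165, -1]]]'

```text
clock: 0.6
ee_pos: [0.3138, 0.433, 0.2311]
tool_rot: [0.436, 0.9, -0.0, -0.0]
force: [0.4, 1.1, -0.4]
grip_width: 0.146
grasp_force: 0.0
```

arm_command --moves '[[[-0.77, -0.05, 0, 0, 0, 0.165, -1], [-0.77, 0.01, 0, 0, 0, 0.165, -1], [-0.76, 0.08, 0, 0, 0, 0.165, -1], [-0.76, 0.14, 0, 0, 0, 0.165, -1], [-0.74, 0.21, 0, 0, 0, 0.165, -1]]]'

```text
clock: 1.1
ee_pos: [0.3681, 0.3537, 0.2311]
tool_rot: [0.619, 0.785, -0.0, -0.0]
force: [0.3, 0.5, 0.0]
grip_width: -0.004
grasp_force: 0.0
```

arm_command --moves '[[[-0.72, 0.27, 0.1, 0, 0, 0.165, -1], [-0.69, 0.33, 0.1, 0, 0, 0.165, -1], [-0.66, 0.39, 0.1, 0, 0, 0.165, -1], [-0.62, 0.45, 0.1, 0, 0, 0.165, -1], [-0.58, 0.5, 0.1, 0, 0, 0.165, -1]]]'

```text
clock: 1.6
ee_pos: [0.4229, 0.2742, 0.2185]
tool_rot: [0.774, 0.633, -0.0, 0.0]
force: [0.3, 0.0, 0.2]
grip_width: 0.004
grasp_force: 0.0
```

arm_command --moves '[[[-0.54, 0.55, 0.1, 0, 0, 0.165, -1], [-0.49, 0.59, 0.1, 0, 0, 0.165, -1], [-0.44, 0.63, 0.1, 0, 0, 0.165, -1], [-0.38, 0.67, 0.1, 0, 0, 0.165, -1], [-0.32, 0.7, 0.1, 0, 0, 0.165, -1]]]'

```text
clock: 2.1
ee_pos: [0.4773, 0.1948, 0.2061]
tool_rot: [0.892, 0.452, -0.0, 0.0]
force: [-0.4, -0.1, 0.2]
grip_width: 0.0
grasp_force: 0.0
```

```bash
python3 - <<'E'
from h import *
from plant import env
s=env.observe();print(s["clock"],w2ch(s["ee_pos"]),s["joints"],s["force"],s["grip_width"])
print(np.degrees((R.from_quat(s["tool_rot"]).inv()*RF()).as_rotvec()))
c=env.capture("wrist");cv2.imwrite("pics/w1.png",c["image"][:,:,::-1]);np.savez("w1.npz",ee=s["ee_pos"],rot=s["tool_rot"],**c);print(c["mount"],c["mtx"])
c=env.capture("scene");np.savez("scene1.npz",**c)
E
```

```text
2.1 [-144.86726947   -1.53894865  206.07145499] [-0.67086374  0.68980371  0.41061414  1.74365097 -0.36752709  0.78497917
 -0.71294379] [-0.38503152 -0.1320016   0.24546396] 0.00041255865612908167
[-0.00025746  0.00721992 -0.12042497]
[[ 3.22427070e-04 -9.53723851e-01 -3.00683740e-01  7.62148870e-02]
 [ 9.99999935e-01  2.59328378e-04  2.49762058e-04 -2.73575818e-04]
 [-1.60228205e-04 -3.00683801e-01  9.53723873e-01 -1.42873747e-01]
 [ 0.00000000e+00  0.00000000e+00  0.00000000e+00  1.00000000e+00]] [[294.88762397   0.         253.8138872 ]
 [  0.         294.88762397 186.20068411]
 [  0.           0.           1.        ]]
```

View pics/w1.png

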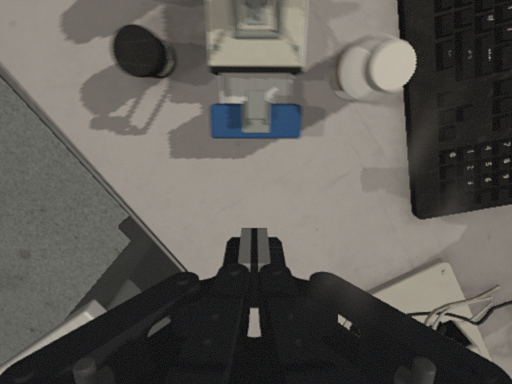

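The wrist view shows the blue block spanning columns 211–300 and rows 103–138, with the keeper centred at column 256. The fingers are at column 254.

```bash
cat >> h.py <<'E'
def wray(c,uv):
    M=c["mount"]; r=R.from_quat(c["rot"])
    d=r.apply(M[:3,:3]@np.linalg.inv(c["mtx"])@np.array([uv[0],uv[1],1.])); return r.apply(M[:3,3])+c["ee"],d
def wonz(c,uv,z):
    o,d=wray(c,uv); return o+d*(z-o[2])/d[2]
E
python3 - <<'E'
from h import *
c=load("w1.npz")
hsv=cv2.cvtColor(c["image"],cv2.COLOR_RGB2HSV);m=cv2.inRange(hsv,(100,130,60),(125,255,255));m[180:]=0;m[:90]=0
ys,xs=np.where(m);print(xs.min(),xs.max(),ys.min(),ys.max())
for n,p,z in (("front top L",(xs.min(),137),.055),("front top R",(xs.max(),137),.055),("back L",(xs.min(),103),.055),("keeper front",(256.5,132),.07),("chamber L front",(208,68),.05),("chamber R front",(304,69),.05)):
  print(n,w2ch(wonz(c,p,z)))
E
```

```text
212 299 104 137
front top L [-110.0449765    40.11887313   55.        ]
front top R [-110.20058613  -46.26563282   55.        ]
back L [-77.54206553  38.67461782  55.        ]
keeper front [-103.33784523   -3.92615402   70.        ]
chamber L front [-45.88833109  41.71823955  50.        ]
chamber R front [-46.92781279 -48.91597616  50.        ]
```

arm_command --moves '[[[0, 0, 1, 0, 0, 0, -1], [0, 0, 1, 0, 0, 0, -1], [0, 0, 1, 0, 0, 0, -1], [0, 0, 1, 0, 0, 0, -1], [0, 0, 1, 0, 0, 0, -1]]]'

```text
clock: 2.7
ee_pos: [0.4765, 0.1961, 0.0802]
tool_rot: [0.89, 0.455, 0.0, -0.0]
force: [0.3, 0.3, -0.4]
grip_width: -0.001
grasp_force: 0.0
```

arm_command --moves '[[[0, 0, 1, 0, 0, 0, -1], [0.2, 0, 0.9, 0, 0, 0, -1], [0.4, 0, 0, 0, 0, 0, -1], [0.3, 0, 0, 0, 0, 0, -1], [0.2, 0, 0, 0, 0, 0, -1]]]'

```text
clock: 3.2
ee_pos: [0.4927, 0.2188, 0.0339]
tool_rot: [0.89, 0.455, -0.0, 0.0]
force: [-1.5, -1.7, -1.2]
grip_width: 0.0
grasp_force: 0.9
```

arm_command --moves '[[[0.2, 0, 0, 0, 0, 0, -1], [0.2, 0, 0, 0, 0, 0, -1], [0.2, 0, 0, 0, 0, 0, -1], [0, 0, 0, 0, 0, 0, -1]]]'

```text
clock: 3.6
ee_pos: [0.5017, 0.2313, 0.0339]
tool_rot: [0.89, 0.456, 0.0, -0.0]
force: [-0.1, 0.9, 0.5]
grip_width: -0.001
grasp_force: 0.0
```

```bash
cat > st.py <<'E'
from h import *
from plant import env
s=env.observe();print(s["clock"],w2ch(s["ee_pos"]).round(1),"F ch",(R.from_euler("z",-float(K["yaw"])).apply(s["force"])).round(1),s["grip_width"],s["grasp_force"])
E
python3 st.py
```

```text
3.6 [-101.     0.2   33.9] F ch [0.6 0.6 0.5] -0.001359161436853175 0.0
```

arm_command --moves '[[[0.15, 0, 0, 0, 0, 0, -1], [0.1, 0, 0, 0, 0, 0, -1], [0.1, 0, 0, 0, 0, 0, -1], [0, 0, 0, 0, 0, 0, -1]]]'

```text
clock: 4.0
ee_pos: [0.5065, 0.2377, 0.0338]
tool_rot: [0.89, 0.456, -0.0, 0.0]
force: [-1.2, -2.3, 0.8]
grip_width: 0.005
grasp_force: 1.2
```

```bash
python3 st.py
```

```text
4.0 [-93.    0.1  33.8] F ch [-2.6 -0.3  0.8] 0.0051844098714753555 1.162929916754365
```

arm_command --moves '[[[0.1, 0, 0, 0, 0, 0, -1], [0.1, 0, 0, 0, 0, 0, -1], [0, 0, 0, 0, 0, 0, -1]]]'

```text
clock: 4.3
ee_pos: [0.5066, 0.2379, 0.0337]
tool_rot: [0.891, 0.455, -0.005, 0.001]
force: [-21.4, -26.5, 21.8]
grip_width: 0.001
grasp_force: 17.0
```

```bash
python3 st.py
```

```text
4.3 [-92.8   0.2  33.7] F ch [-34.    1.7  21.8] 0.0007789345374543194 16.976759433746338
```

arm_command --moves '[[[-0.5, 0, 0, 0, 0, 0, -1], [-0.8, 0, -0.4, 0, 0, 0, -1], [0, 0, -1, 0, 0, 0, 0], [0, 0, -1, 0, 0, 0, 1], [0, 0, -1, 0, 0, 0, 1]]]'

```text
clock: 4.8
ee_pos: [0.4903, 0.2155, 0.1198]
tool_rot: [0.89, 0.455, 0.0, -0.0]
force: [-0.9, 0.1, -0.9]
grip_width: 0.507
grasp_force: 0.0
```

arm_command --moves '[[[0, 0, -1, 0, 0, 0, 1], [0, 0, -1, 0, 0, 0, 1], [0, 0, -1, 0, 0, 0, 1], [0, 0, -1, 0, 0, 0, 1], [0, 0, -1, 0, 0, 0, 1]]]'

```text
clock: 5.3
ee_pos: [0.4903, 0.2155, 0.245]
tool_rot: [0.89, 0.456, 0.0, -0.0]
force: [0.8, 0.3, 0.0]
grip_width: 1.0
grasp_force: 0.0
```

arm_command --moves '[[[0.6, 0, 0, 0, 0, 0, 1], [0.6, 0, 0, 0, 0, 0, 1], [0, 0, 0, 0, 0, 0, 1]]]'

```text
clock: 5.6
ee_pos: [0.5083, 0.2412, 0.2436]
tool_rot: [0.89, 0.456, 0.0, -0.0]
force: [-0.0, -1.7, -0.8]
grip_width: 1.0
grasp_force: 0.0
```

```bash
python3 st.py; python3 - <<'E'
from h import *
from plant import env
s=env.observe()
c=env.capture("wrist");c=dict(c,ee=s["ee_pos"],rot=s["tool_rot"]);np.savez("w2.npz",**c)
t=env.capture("top");sc=env.capture("scene");np.savez("scene2.npz",**sc);np.savez("top2.npz",**t)
cv2.imwrite("pics/w2.png",c["image"][:,:,::-1])
sh=sc["image"]
def cen(im,roi=None):
    m=cv2.inRange(cv2.cvtColor(im,cv2.COLOR_RGB2HSV),(20,130,90),(34,255,255))
    for q in cv2.findContours(m,0,2)[0]:
        if cv2.contourArea(q)>40: r=cv2.minAreaRect(q);print(np.round(r[0],1),np.round(r[1],1),round(r[2]))
for im in (c["image"],t["image"][140:240,190:320],sc["image"]): print("--");cen(im)
E
```

```text
5.6 [-89.1   0.8 243.6] F ch [-1.4 -1.  -0.8] 0.999986497238749 0.0
--
[258.  86.] [18. 48.] 90
--
[64.1 41.9] [ 6.1 11.9] 34
--
[462.9 219.2] [15.6  9.1] 30
[271.5 159. ] [ 8. 21.] 90
```

View pics/w2.png

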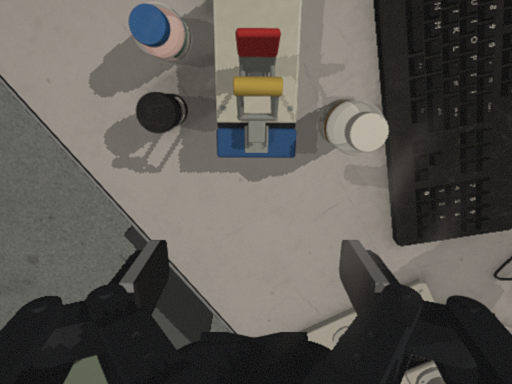

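The wrist view shows the yellow barrel at (258,86), the red lever end at (258,42) and the cross-bar around (257,117). The keeper front is at (257,151), and the tray is against the chamber.

```bash
python3 - <<'E'
from h import *
c=load("w2.npz");s=load("scene2.npz")
o1,d1=wray(c,(258,86));d1/=np.linalg.norm(d1);o2,d2=ray(s,(271.5,159))
t=np.linalg.lstsq(np.c_[d1,-d2],o2-o1,rcond=None)[0];a,b=o1+d1*t[0],o2+d2*t[1]
print("barrel",w2ch(a),w2ch(b))
for z in (.154,.157): print(w2ch(wonz(c,(258,86),z)))
for n,p,z in (("keep front",(257,152),.07),("blkL",(217,157),.055),("blkR",(296,157),.055),("bar",(257.5,117),.133),("chL",(216,123),.05),("chR",(298,123),.05)): print(n,w2ch(wonz(c,p,z)))
E
```

```text
barrel [ -7.75475253  -1.52786791 158.19239409] [ -7.72795213  -1.9535461  158.19869887]
[ -7.6586249   -1.58390992 154.        ]
[ -7.72741206  -1.54380729 157.        ]
keep front [-73.59157387  -2.38076555  70.        ]
blkL [-82.55913119  43.08910944  55.        ]
blkR [-81.93460222 -47.19653784  55.        ]
bar [-31.81871338  -1.72081113 133.        ]
chL [-44.86969984  43.65440833  50.        ]
chR [-44.23316674 -48.24149018  50.        ]
```

```bash
python3 - <<'E'
import numpy as np
k=dict(np.load("ch.npz"));y=float(k["yaw"]);d=np.array([np.cos(y),np.sin(y)]);n=np.array([-d[1],d[0]])
np.savez("ch.npz",O=k["O"]+.0015*d-.0019*n,yaw=y)
E
cat >> h.py <<'E'
PV=np.array([10.,62.]);RP=np.hypot(16,7);A0=np.arctan2(-7,16)
def from_dist(P,L):  # lever angle q such that |P-pin|=L, branch used here
    v=np.array(P)-PV;D=np.hypot(*v);return np.arctan2(v[1],v[0])-np.arccos((D*D+RP*RP-L*L)/(2*D*RP))-A0
def pin(q): return PV+RP*np.array([np.cos(q+A0),np.sin(q+A0)])
def bar2barrel(B):
    q=from_dist(B,81.5);v=np.array(B)-pin(q);e=np.arctan2(v[1],-v[0]);return np.array(B)+32*np.array([np.sin(e),np.cos(e)]),q,e
def barrel2bar(P):
    q=from_dist(P,np.hypot(81.5,32));v=np.array(P)-pin(q);e=np.arctan2(v[1],-v[0])-np.arctan2(32,81.5)
    return pin(q)+81.5*np.array([-np.cos(e),np.sin(e)]),q,e
E
python3 st.py; python3 - <<'E'
from h import *
print(barrel2bar((-9.2,158)))
for B in ((-40,127),(-48,118),(-56,107),(-62,97),(-67,89),(-71,82),(-71.5,75),(-71.5,68),(-71.5,62),(-66,62),(-60.5,62)):
    P,q,e=bar2barrel(B); u=np.array([np.cos(q),np.sin(q)]);nn=np.array([-u[1],u[0]]);tip=PV+78*u+9*nn
    print(B,"barrel",P.round(1),"TCPz",(P[1]-20).round(1),"q %.2f e %.2f"%(q,e),"tip",tip.round(0),"body bottom",round(P[1]+55))
E
```

```text
5.75 [-92.5   2.  243.7] F ch [-0.3 -0.3 -0.2] 1.0001647428232328 0.0
(array([-33.18021503, 136.81157658]), np.float64(1.3176553526922752), np.float64(0.8471278216320524))
(-40, 127) barrel [-19.4 151.5] TCPz 131.5 q 1.20 e 0.70 tip [ 30. 138.] body bottom 206
(-48, 118) barrel [-31.2 145.2] TCPz 125.2 q 1.27 e 0.55 tip [ 24. 139.] body bottom 200
(-56, 107) barrel [-44.1 136.7] TCPz 116.7 q 1.40 e 0.38 tip [ 14. 140.] body bottom 192
(-62, 97) barrel [-54.5 128.1] TCPz 108.1 q 1.56 e 0.24 tip [  2. 140.] body bottom 183
(-67, 89) barrel [-63.1 120.8] TCPz 100.8 q 1.76 e 0.12 tip [-13. 137.] body bottom 176
(-71, 82) barrel [-70. 114.] TCPz 94.0 q 1.96 e 0.03 tip [-28. 131.] body bottom 169
(-71.5, 75) barrel [-73.3 107. ] TCPz 87.0 q 1.99 e -0.05 tip [-30. 130.] body bottom 162
(-71.5, 68) barrel [-76.   99.7] TCPz 79.7 q 2.03 e -0.14 tip [-33. 128.] body bottom 155
(-71.5, 62) barrel [-78.3  93.3] TCPz 73.3 q 2.09 e -0.21 tip [-37. 125.] body bottom 148
(-66, 62) barrel [-72.7  93.3] TCPz 73.3 q 1.77 e -0.21 tip [-14. 137.] body bottom 148
(-60.5, 62) barrel [-66.2  93.5] TCPz 73.5 q 1.39 e -0.18 tip [ 15. 140.] body bottom 148
```

arm_command --moves '[[[0.83, 0.08, 0, 0, 0, 0, 1], [0.83, 0, 0, 0, 0, 0, 1], [0.83, 0, 0, 0, 0, 0, 1], [0.83, 0, 0, 0, 0, 0, 1], [0, 0, 0.3, 0, 0, 0, 1]]]'

```text
clock: 6.25
ee_pos: [0.5587, 0.3072, 0.2361]
tool_rot: [0.89, 0.456, 0.001, -0.0]
force: [0.2, -0.2, -1.8]
grip_width: 1.004
grasp_force: 0.0
```

```bash
python3 st.py; python3 - <<'E'
from h import *
from plant import env
s=env.observe()
c=env.capture("wrist");c=dict(c,ee=s["ee_pos"],rot=s["tool_rot"])
m=cv2.inRange(cv2.cvtColor(c["image"],cv2.COLOR_RGB2HSV),(20,130,90),(34,255,255))
for q in cv2.findContours(m,0,2)[0]:
    if cv2.contourArea(q)>100: r=cv2.minAreaRect(q);print(r,w2ch(wonz(c,r[0],.158)))
E
```

```text
6.25 [ -7.6   0.8 236.1] F ch [-0.  -0.3 -1.8] 1.0043616063471776 0.0
((254.5, 195.0), (16.0, 45.0), 90.0) [ -8.27284982   0.45124158 158.        ]
```

arm_command --moves '[[[-0.03, 0.02, 0.9, 0, 0, 0, 1], [0, 0, 0.9, 0, 0, 0, 1], [0, 0, 0.9, 0, 0, 0, 1], [0, 0, 0.9, 0, 0, 0, 1], [0, 0, 0.3, 0, 0, 0, 1]]]'

```text
clock: 6.8
ee_pos: [0.5569, 0.3038, 0.1371]
tool_rot: [0.89, 0.455, -0.001, 0.0]
force: [0.3, 0.4, 0.7]
grip_width: 0.999
grasp_force: 0.0
```

arm_command --moves '[[[0, 0, 0, 0, 0, 0, 0.2], [0, 0, 0, 0, 0, 0, 0], [0, 0, 0, 0, 0, 0, -0.1], [0, 0, 0, 0, 0, 0, -0.2], [0, 0, 0, 0, 0, 0, -0.3]]]'

```text
clock: 7.3
ee_pos: [0.558, 0.3051, 0.1394]
tool_rot: [0.89, 0.456, 0.0, -0.0]
force: [-2.6, -0.2, 5.8]
grip_width: 0.407
grasp_force: 59.3
```

```bash
python3 st.py
```

```text
7.3 [-9.600e+00  1.000e-01  1.394e+02] F ch [-1.7  2.   5.8] 0.4068306169071869 59.34880971908569
```

arm_command --moves '[[[-0.22, 0, 0.14, 0, 0, 0, -0.3], [-0.22, 0, 0.14, 0, 0, 0, -0.3], [-0.23, 0, 0.13, 0, 0, 0, -0.3], [-0.23, 0, 0.13, 0, 0, 0, -0.3], [0, 0, 0, 0, 0, 0, -0.3]]]'

```text
clock: 7.8
ee_pos: [0.5446, 0.2868, 0.1252]
tool_rot: [0.89, 0.455, 0.0, -0.0]
force: [-0.3, 3.8, 2.4]
grip_width: 0.404
grasp_force: 60.4
```

```bash
python3 st.py; cat > lk.py <<'E'
import sys
from h import *
from plant import env
s=env.observe()
c=env.capture("scene");n=sys.argv[1];np.savez(n+".npz",**c)
cv2.imwrite(f"pics/{n}.png",cv2.resize(c["image"][140:265,190:350],None,fx=5,fy=4.8,interpolation=cv2.INTER_CUBIC)[:600,:800,::-1])
E
python3 lk.py g1
```

```text
7.8 [-32.3   0.2 125.2] F ch [2.9 2.5 2.4] 0.4036813352161043 60.4193115234375
```

View pics/g1.png

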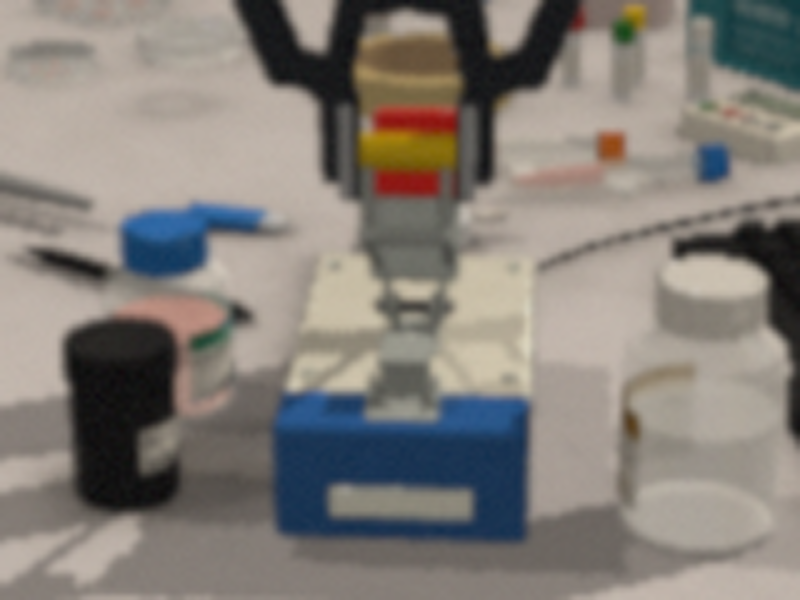

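The fingers hold the barrel at about (408,150), the loop follows the gripper, and the tray is home.

arm_command --moves '[[[-0.26, 0, 0.15, 0, 0, 0, -0.3], [-0.26, 0, 0.15, 0, 0, 0, -0.3], [-0.21, 0, 0.17, 0, 0, 0, -0.3], [-0.21, 0, 0.17, 0, 0, 0, -0.3], [0, 0, 0, 0, 0, 0, -0.3]]]'

```text
clock: 8.35
ee_pos: [0.5308, 0.2677, 0.1091]
tool_rot: [0.89, 0.455, -0.0, -0.0]
force: [-2.0, 3.3, 2.5]
grip_width: 0.402
grasp_force: 59.8
```

```bash
python3 st.py
```

```text
8.35 [-55.9   0.  109.1] F ch [1.4 3.5 2.5] 0.4017499607547867 59.78566288948059
```

arm_command --moves '[[[-0.17, 0, 0.15, 0, 0, 0, -0.3], [-0.17, 0, 0.14, 0, 0, 0, -0.3], [-0.15, 0, 0.14, 0, 0, 0, -0.3], [-0.15, 0, 0.13, 0, 0, 0, -0.3], [0, 0, 0, 0, 0, 0, -0.3]]]'

```text
clock: 8.85
ee_pos: [0.5216, 0.2548, 0.0952]
tool_rot: [0.89, 0.456, -0.0, -0.0]
force: [-2.0, 4.2, 3.2]
grip_width: 0.404
grasp_force: 59.6
```

```bash
python3 st.py;python3 lk.py g2
```

```text
8.85 [-71.7  -0.1  95.2] F ch [2.2 4.1 3.2] 0.4039390566689208 59.59096848964691
```

View pics/g2.png

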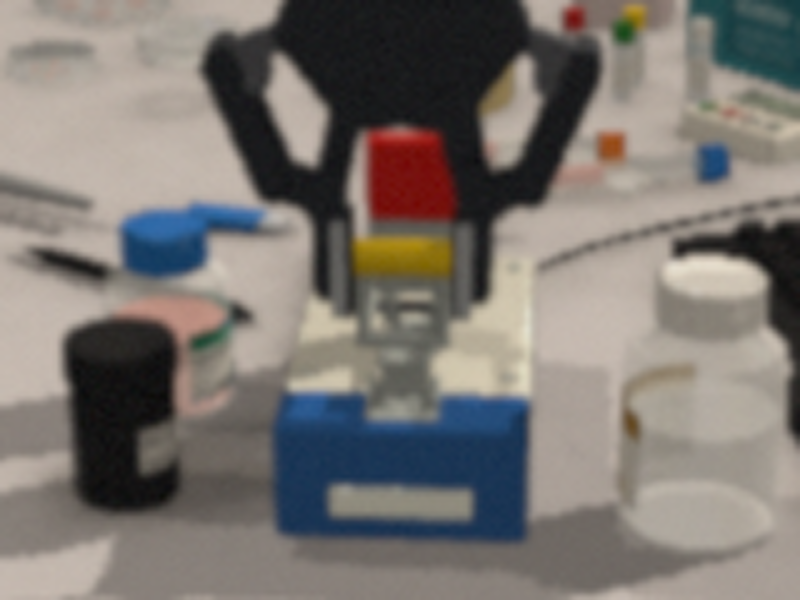

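The barrel is at crop (403,257), the cross-bar at (400,337), and the keeper runs from about 355 to 415. I'll check these against the predicted projections.

```bash
python3 - <<'E'
from h import *
s=load("g2.npz")
P,q,e=None,None,None
b,q,e=barrel2bar((-70.7,114.2));print("bar",b,q,e)
pts=dict(barrel=(-70.7,0,114.2),bar=(b[0],0,b[1]),liptopfrontL=(-64.5,9,73),R=(-64.5,-9,73),lipback=(-39,0,73),lipbot=(-64.5,0,68),blk=(-85,0,55),blkback=(-52,45,55),blkbot=(-85,0,8),chfrontL=(-46,45,50))
for k,v in pts.items():
    u=proj(s,ch2w(v))[0];print(k,((u-[190,140])*[5,4.8]+2).round(0))
E
```

```text
bar [-71.78257032  82.21831709] 2.0020590629337227 0.033836778876065066
barrel [399. 264.]
bar [399. 347.]
liptopfrontL [375. 361.]
R [426. 362.]
lipback [405. 333.]
lipbot [401. 374.]
blk [397. 431.]
blkback [279. 388.]
blkbot [398. 545.]
chfrontL [281. 393.]
```

arm_command --moves '[[[-0.1, 0, 0.1, 0, 0, 0, -0.3], [-0.05, 0, 0.19, 0, 0, 0, -0.3], [-0.06, 0, 0.15, 0, 0, 0, -0.3], [-0.05, 0, 0.14, 0, 0, 0, -0.3], [0, 0, 0, 0, 0, 0, -0.3]]]'

```text
clock: 9.4
ee_pos: [0.5175, 0.2491, 0.0803]
tool_rot: [0.89, 0.456, -0.001, 0.0]
force: [-3.8, 1.5, 2.0]
grip_width: 0.404
grasp_force: 59.4
```

```bash
python3 st.py
```

```text
9.4 [-78.8  -0.1  80.3] F ch [-1.1  3.9  2. ] 0.4044284113875165 59.42987680435181
```

arm_command --moves '[[[-0.04, 0, 0.12, 0, 0, 0, -0.3], [-0.03, 0, 0.12, 0, 0, 0, -0.3], [0, 0, 0, 0, 0, 0, -0.3]]]'

```text
clock: 9.7
ee_pos: [0.5167, 0.248, 0.0746]
tool_rot: [0.89, 0.456, -0.0, -0.0]
force: [-4.3, 3.4, 4.2]
grip_width: 0.399
grasp_force: 59.6
```

```bash
python3 st.py; python3 -c "
from h import *
print(barrel2bar((-79.6,93.3)))"
```

```text
9.7 [-80.1  -0.1  74.6] F ch [0.2 5.5 4.2] 0.3994458107802822 59.63896036148071
(array([-72.86486939,  62.01680938]), np.float64(2.166925637579161), np.float64(-0.2120586004934374))
```

arm_command --moves '[[[0.12, 0, 0, 0, 0, 0, -0.3], [0.12, 0, 0, 0, 0, 0, -0.3], [0.12, 0, 0, 0, 0, 0, -0.3], [0, 0, 0, 0, 0, 0, -0.3]]]'

```text
clock: 10.1
ee_pos: [0.5219, 0.2551, 0.0748]
tool_rot: [0.89, 0.456, -0.001, 0.0]
force: [-5.7, 1.4, 3.9]
grip_width: 0.399
grasp_force: 59.6
```

```bash
python3 st.py; python3 lk.py g3
```

```text
10.1 [-71.3  -0.1  74.8] F ch [-2.2  5.4  3.9] 0.39899294477834063 59.59979295730591
```

View pics/g3.png

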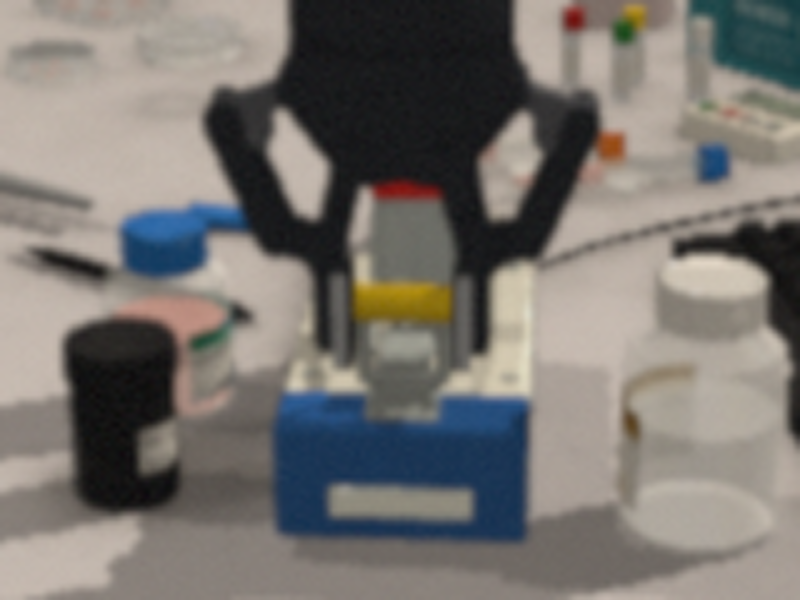

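The barrel is at crop (403,300). The bar is hidden by the keeper at (403,370). I'll pull back further and feel for the post.

arm_command --moves '[[[0.12, 0, 0, 0, 0, 0, -0.3], [0.08, 0, 0, 0, 0, 0, -0.3], [0, 0, 0, 0, 0, 0, -0.3]]]'

```text
clock: 10.45
ee_pos: [0.5242, 0.2584, 0.0748]
tool_rot: [0.89, 0.455, -0.002, 0.0]
force: [-9.6, -3.4, 7.3]
grip_width: 0.403
grasp_force: 60.0
```

```bash
python3 st.py
```

```text
10.45 [-67.3  -0.1  74.8] F ch [-8.4  5.8  7.3] 0.4033059091994938 60.02824902534485
```

arm_command --moves '[[[0, 0, 0, 0, 0, 0, 0.2], [0, 0, 0, 0, 0, 0, 0.6], [0, 0, 0, 0, 0, 0, 1], [0, 0, 0, 0, 0, 0, 1], [0, 0, -0.4, 0, 0, 0, 1]]]'

```text
clock: 10.95
ee_pos: [0.5247, 0.2591, 0.0843]
tool_rot: [0.89, 0.455, -0.001, 0.0]
force: [-0.8, 1.2, 0.8]
grip_width: 0.997
grasp_force: 0.0
```

```bash
python3 st.py; python3 lk.py g4; python3 - <<'E'
from h import *
for n in ("g3","g4"):
    im=load(n+".npz")["image"]; h=cv2.cvtColor(im,cv2.COLOR_RGB2HSV)
    for lo,hi in (((20,130,90),(34,255,255)),((0,150,90),(8,255,255))):
        m=cv2.inRange(h,lo,hi);m[:,:250]=0;m[:,300:]=0;m[:155]=0
        for q in cv2.findContours(m,0,2)[0]:
            if cv2.contourArea(q)>8: print(n,lo[0],cv2.boundingRect(q))
E
```

```text
10.95 [-66.5  -0.1  84.3] F ch [0.5 1.3 0.8] 0.9970137818316495 0.0
g3 20 (260, 199, 21, 8)
g3 0 (265, 178, 13, 3)
g4 20 (261, 199, 20, 8)
g4 0 (265, 172, 17, 9)
```

arm_command --moves '[[[0, 0, -1, 0, 0, 0, 1], [0, 0, -1, 0, 0, 0, 1], [0, 0, -1, 0, 0, 0, 0], [0, 0, -1, 0, 0, 0, -1], [0, 0, -0.6, 0, 0, 0, -1]]]'

```text
clock: 11.5
ee_pos: [0.5255, 0.2594, 0.2022]
tool_rot: [0.89, 0.455, 0.001, 0.0]
force: [1.3, 0.4, -0.1]
grip_width: 0.514
grasp_force: 0.0
```

arm_command --moves '[[[0.7, 0, 0, 0, 0, 0, -1], [0.7, 0, 0.2, 0, 0, 0, -1], [0.6, 0, 0.6, 0, 0, 0, -1], [0, 0, 1, 0, 0, 0, -1], [0, 0, 1, 0, 0, 0, -1]]]'

```text
clock: 12.0
ee_pos: [0.5545, 0.3001, 0.1295]
tool_rot: [0.89, 0.456, 0.0, 0.0]
force: [1.1, 0.0, 0.3]
grip_width: -0.005
grasp_force: 0.0
```

```bash
python3 st.py; python3 - <<'E'
from h import *
for q in (1.45,1.3,1.15,1,.85,.7,.55,.4,.25,.1,0):
    u=np.array([np.cos(q),np.sin(q)]);n=np.array([-u[1],u[0]]);print(q,(PV+60*u+9*n-[8,0]).round(1))
E
```

```text
12.0 [-15.7  -0.  129.5] F ch [ 0.7 -0.8  0.3] -0.005075568076356138 0.0
1.45 [  0.3 122.6]
1.3 [  9.4 122.2]
1.15 [ 18.3 120.4]
1 [ 26.8 117.4]
0.85 [ 34.8 113. ]
0.7 [ 42.1 107.5]
0.55 [ 48.4 101. ]
0.4 [53.8 93.7]
0.25 [57.9 85.6]
0.1 [60.8 76.9]
0 [62. 71.]
```

arm_command --moves '[[[0.3, 0, 0.28, 0, 0, 0, -1], [0.33, 0, 0, 0, 0, 0, -1], [0.38, 0, 0.02, 0, 0, 0, -1], [0.36, 0, 0.07, 0, 0, 0, -1], [0, 0, 0, 0, 0, 0, -1]]]'

```text
clock: 12.5
ee_pos: [0.5749, 0.3286, 0.1212]
tool_rot: [0.89, 0.456, 0.0, 0.0]
force: [0.4, -0.6, 0.7]
grip_width: -0.004
grasp_force: 0.0
```

```bash
python3 st.py
```

```text
12.5 [ 19.3   0.3 121.2] F ch [-0.2 -0.6  0.7] -0.004416529502552721 0.0
```

arm_command --moves '[[[0.15, 0, 0.08, 0, 0, 0, -1], [0.15, 0, 0.08, 0, 0, 0, -1], [0.16, 0, 0.09, 0, 0, 0, -1], [0.16, 0, 0.09, 0, 0, 0, -1], [0, 0, 0, 0, 0, 0, -1]]]'

```text
clock: 13.0
ee_pos: [0.5835, 0.3406, 0.1115]
tool_rot: [0.89, 0.456, -0.0, -0.0]
force: [-0.1, 1.0, -0.7]
grip_width: 0.005
grasp_force: 0.0
```

```bash
python3 st.py; python3 lk.py g5; python3 - <<'E'
from h import *
for n in ("g4","g5"):
    im=load(n+".npz")["image"]; h=cv2.cvtColor(im,cv2.COLOR_RGB2HSV)
    for lo,hi in (((20,130,90),(34,255,255)),((0,150,90),(8,255,255))):
        m=cv2.inRange(h,lo,hi);m[:,:250]=0;m[:,300:]=0;m[:155]=0
        for q in cv2.findContours(m,0,2)[0]:
            if cv2.contourArea(q)>8: print(n,lo[0],cv2.boundingRect(q))
E
```

```text
13.0 [ 34.    0.4 111.5] F ch [ 0.8  0.7 -0.7] 0.004969954740759378 0.0
g4 20 (261, 199, 20, 8)
g4 0 (265, 172, 17, 9)
g5 20 (261, 197, 20, 9)
g5 0 (266, 165, 17, 16)
```

```bash
python3 - <<'E'
from h import *
s=load("g5.npz")
for q in (1.5,1.3,1.1,.9,.7,.5):
    u=np.array([np.cos(q),np.sin(q)]);n=np.array([-u[1],u[0]])
    f=lambda r:proj(s,ch2w([*(PV+r*u+9*n)[:1],0,(PV+r*u+9*n)[1]]))[0].round(0)
    print(q,f(44),f(78))
for e in (-.3,-.2,-.1,0,.1):print(e,proj(s,ch2w((-60+32*np.sin(e),0,62+32*np.cos(e))))[0].round(1))
E
```

```text
1.5 [272. 183.] [272. 165.]
1.3 [272. 181.] [272. 163.]
1.1 [272. 180.] [273. 163.]
0.9 [273. 180.] [273. 164.]
0.7 [273. 181.] [274. 166.]
0.5 [273. 183.] [274. 170.]
-0.3 [269.5 205.9]
-0.2 [269.6 204.7]
-0.1 [269.8 203.8]
0 [269.9 202.9]
0.1 [270.  202.3]
```

View pics/g5.png

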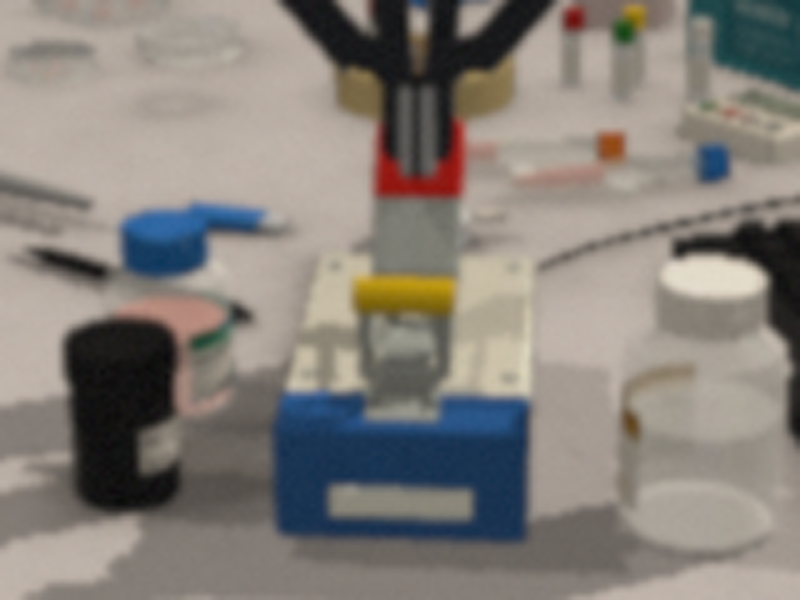

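The shut fingers are in front of the red plate at (418,150). The barrel stays low at (405,295), so the loop is still hooked. I'll keep pressing.

arm_command --moves '[[[0.3, 0, 0.16, 0, 0, 0, -1], [0.13, 0, 0.13, 0, 0, 0, -1], [0.13, 0, 0.13, 0, 0, 0, -1], [0, 0, 0, 0, 0, 0, -1]]]'

```text
clock: 13.45
ee_pos: [0.5915, 0.3517, 0.1009]
tool_rot: [0.89, 0.456, -0.0, -0.0]
force: [-0.8, -0.4, 0.1]
grip_width: 0.001
grasp_force: 0.0
```

```bash
python3 st.py
```

```text
13.45 [ 47.8   0.5 100.9] F ch [-0.8  0.4  0.1] 0.0011910099447141474 0.0
```

```bash
cat > bl.py <<'E'
from h import *
from plant import env
for n in ("scene","top"):
    im=env.capture(n)["image"]; h=cv2.cvtColor(im,cv2.COLOR_RGB2HSV);x0,x1,y0,y1=(250,300,150,230) if n=="scene" else (225,310,150,230)
    for lo,hi in (((20,130,90),(34,255,255)),((0,150,90),(8,255,255))):
        m=cv2.inRange(h,lo,hi);m[:,:x0]=0;m[:,x1:]=0;m[:y0]=0;m[y1:]=0
        for q in cv2.findContours(m,0,2)[0]:
            if cv2.contourArea(q)>8: print(n,lo[0],cv2.boundingRect(q))
E
python3 bl.py
```

```text
scene 20 (261, 197, 20, 8)
scene 0 (266, 170, 17, 13)
```

arm_command --moves '[[[0.12, 0, 0.14, 0, 0, 0, -1], [0.12, 0, 0.15, 0, 0, 0, -1], [0.08, 0, 0.16, 0, 0, 0, -1], [0.08, 0, 0.16, 0, 0, 0, -1], [0.06, 0, 0.17, 0, 0, 0, -1]]]'

```text
clock: 14.05
ee_pos: [0.5984, 0.3611, 0.0815]
tool_rot: [0.89, 0.456, -0.0, -0.0]
force: [0.3, 0.6, 0.5]
grip_width: -0.0
grasp_force: 0.1
```

```bash
python3 st.py; python3 bl.py
```

```text
14.05 [59.4  0.5 81.5] F ch [0.6 0.1 0.5] -0.00010730391202172962 0.08914980426197872
scene 20 (261, 196, 20, 8)
scene 0 (266, 180, 17, 8)
```

Past centre; press on to flat.

arm_command --moves '[[[0.05, 0, 0.17, 0, 0, 0, -1], [0.03, 0, 0.14, 0, 0, 0, -1], [0, 0, 0.12, 0, 0, 0, -1], [0, 0, 0.06, 0, 0, 0, -1], [0, 0, 0, 0, 0, 0, -1]]]'

```text
clock: 14.65
ee_pos: [0.5998, 0.3626, 0.0723]
tool_rot: [0.89, 0.456, 0.001, -0.0]
force: [-11.6, -6.2, 35.6]
grip_width: -0.002
grasp_force: 17.6
```

```bash
python3 st.py; python3 bl.py
```

```text
14.65 [61.5  0.2 72.3] F ch [-11.9   5.8  35.6] -0.0015422136021129133 17.64410780800972
scene 20 (261, 196, 20, 8)
scene 0 (267, 186, 4, 5)
scene 0 (278, 185, 5, 6)
top 20 (273, 187, 4, 5)
```

arm_command --moves '[[[0, 0, -0.5, 0, 0, 0, -1], [0, 0, -1, 0, 0, 0, -1], [0, 0, -1, 0, 0, 0, -1], [0, 0, -1, 0, 0, 0, -1], [0, 0, -1, 0, 0, 0, -1]]]'

```text
clock: 15.25
ee_pos: [0.5994, 0.3625, 0.1833]
tool_rot: [0.89, 0.456, -0.0, 0.0]
force: [-0.2, 0.4, -0.2]
grip_width: 0.006
grasp_force: 0.0
```

arm_command --moves '[[[-1, 0, -0.5, 0, 0, 0, -1], [-1, 0, 0, 0, 0, 0, -1], [-1, 0, 0, 0, 0, 0, -1], [-1, 0, 0, 0, 0, 0, -1], [-1, 0, 0, 0, 0, 0, -1]]]'

```text
clock: 15.75
ee_pos: [0.5257, 0.2604, 0.1949]
tool_rot: [0.89, 0.456, 0.0, 0.0]
force: [0.4, -0.7, 0.5]
grip_width: -0.002
grasp_force: 0.0
```

```bash
python3 st.py; python3 bl.py; python3 - <<'E'
from h import *
from plant import env
s=env.observe();w=env.capture("wrist");w=dict(w,ee=s["ee_pos"],rot=s["tool_rot"])
h=cv2.cvtColor(w["image"],cv2.COLOR_RGB2HSV)
for k,lo,hi,z in (("barrel",(20,130,90),(34,255,255),.094),("red",(0,150,90),(8,255,255),.071),("blue",(100,130,60),(125,255,255),.055)):
    for q in cv2.findContours(cv2.inRange(h,lo,hi),0,2)[0]:
        if cv2.contourArea(q)>100:
            x,y,a,b=cv2.boundingRect(q);print(k,(x,y,a,b),w2ch(wonz(w,(x+a/2,y),z)).round(1),w2ch(wonz(w,(x+a/2,y+b),z)).round(1))
print(bar2barrel((-55.5,62)))
pp=load("scene0.npz")
for P in ((54,0,71),(88,0,71)):print(proj(pp,ch2w(P)))
E
```

```text
15.75 [-6.480e+01 -1.000e-01  1.949e+02] F ch [-0.4 -0.7  0.5] -0.002195351713339495 0.0
scene 20 (261, 196, 20, 8)
scene 0 (266, 185, 17, 6)
top 0 (225, 160, 14, 17)
barrel (231, 161, 43, 15) [-44.6   0.5  94. ] [-57.8   0.5  94. ]
red (232, 0, 42, 36) [80.5  0.4 71. ] [54.8  0.4 71. ]
blue (208, 158, 90, 31) [-50.4   0.2  55. ] [-82.3   0.1  55. ]
blue (103, 22, 49, 46) [ 67.9 108.   55. ] [ 31.2 112.6  55. ]
(array([-58.56231379,  93.85313539]), np.float64(0.8753591405191588), np.float64(-0.09584397690197452))
[[273.36667548 190.72521334]]
[[274.25806912 184.52589477]]
```

```bash
python3 -c "
from plant import env
print(env.hand_in())"
```

```text
the job is handed in; nothing more can be done
None
```

The tray is home, the loop is hooked on the keeper and the lever lies flat. I handed the job in at about 16 s; the final camera checks match a closed latch and the bystanders were not touched, but the hand-in returned no verdict.

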